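# Dock the vaporiser on its rail and lock it

### The arm

A 6-joint arm with a two-finger parallel gripper is mounted at the origin on the work surface. World frame = base frame: x ahead of the robot, y to its left, z up, the work surface at z = 0. Lengths are in mm, angles in rad, forces in N, time in s.
With the tool pointing down it reaches from about 350 to 875 mm from the base axis. Payload 4.2 kg.
Tool frame: the origin (TCP) lies midway between the tips of the shut fingers; the grasp point (between the pads) lies 19 mm behind it; x points along the fingers, y is the direction in which the jaws open and shut, and the axes are right-handed (so a half turn about x gives the same grasp; the last joint's range is limited). The gripper opens to 87 mm and grips with 3 to 60 N. Pads are 19 mm wide; open, the fingers measure 117 mm over their backs; the gripper's body (75 mm by 190 mm) begins 51 mm behind the grasp point.
Start: joints at [-1.034, 0.385, 0.008, 0, -1.194, -0.259], TCP at [171.417, -601.012, 222.55] pointing down, gripper open.
Joint ranges: [-3.14, 3.14], [-1.21, 2.06], [-1.07, 1.41], [-3.16, 2.05], [-2.99, -0.16], [-3.1, 3.1]. Speed limits (rad/s): [2.79, 2.79, 3.14, 3.14, 3.14, 3.14].

### API

Orientations are given as [roll, pitch, yaw] about the fixed x, y, z axes, in that order (R = Rz(yaw) Ry(pitch) Rx(roll)).
In Python, from cell import sensors, eyes, ticket gives the robot as it stands.
- The arm moves only by the tool send_rows, never from a script. Its argument "increments" is a list of rows, each an object of numbers: "claw": the finger opening in m, from 0 to 0.087; "tx", "ty", "tz": the shift along the tool's x, y, z in m; "turn": the turn about the tool's x in degrees. In form: [{"claw": .., "tx": .., "ty": .., "tz": .., "turn": ..}, ...]. A call has 1 to 12 rows; each row is the pose to reach, as a shift and turn from the pose commanded when the call began, along the tool's axes at that moment; what a row does not reach only later rows make up. A row lasts 1/10 s, in which the tool goes at most 50 mm and 8.59 degrees, less where a joint would pass 70% of its speed; a pose out of reach is approached as far as the arm can. A call with a gripper value outside its range is refused whole. The fingers move at their own pace and stop on an object; the grip force is fixed at half the most. Time passes only in rows, so rows that repeat a pose let the fingers close. It gives the time, the measured TCP pose, the force and the opening at its end, in the units of the state.
- sensors.observe(): the state, without advancing time (a new reading comes with each control period).
- eyes.capture(name): name is "side" or "top" or "wrist"; returns the picture (420x560x3 uint8, red, green, blue); there is no depth.
- eyes.calibration(name): a dict with "fx", "fy", "cx", "cy" (pixels), "k1" (the pictures are not rectified: a ray, as slopes to the right and down, at radius r is drawn at 1 + k1 r^2 times it, then the intrinsics apply), "cam_to_world" (4x4, takes a point from camera to world coordinates). Camera axes: x right, y down, z forward; pixel columns grow to the right and rows downward; lengths in mm; the calibration is good to about 2 mm. A picture is of the moment at which its call begins: read the wrist's pose just before it. calibration takes no time and is no camera call; for the wrist camera it gives the pose at the moment of the call.
- ticket.sign_off(): hands the job in, once; it reports no verdict.
The state is a dict: "time_s": time; "q": joint angles; "qd": joint speeds; "tau": joint torques, N m; "tool_pos": TCP position; "eef_rot": TCP orientation; "ft_force": force on the tool from outside, world axes, zero at the start; "wrist_torque": the same for the moment, N m; "opening": opening from 0.0 (shut) to 1.0 (fully open).
Only numpy, scipy, OpenCV 4.12 (cv2) and the standard library are available. Lean on these libraries where they do the work, as an engineer would, in place of code of your own. Each camera call takes 0.05 s, during which the arm holds its last target. There are 200 camera calls.

### The job

Get the anaesthetic vaporiser (the module with the black carrying handle) docked and locked: lift the dust cover off the rail and leave it in the steel tray, then set the vaporiser on the bare plate before the open end of the rail and slide it onto the rail, fully home against the stop, so that the two spring detents snap into its sides. Only then turn the wing nut on the post clockwise as far as it goes, bringing its keeper over the vaporiser. Leave the flowmeter block, the jar and the steel cup where they are.

Things in the scene. Friction and masses are not known exactly. Their poses are not given: they have to be found in the camera images.
- dock: Docking rail, fixed: an aluminium plate 100 mm wide, 15 mm thick, with a dry-lubricated steel T rail on it. Origin: on the table plane under the centre of a fully home vaporiser; x axis = slide direction, z up. The plate runs from x = -195 to +110 mm, bare from -195 to -50 mm. The rail ends at a stop face at x = +61 mm. At x = 84 mm stands a post 92 mm high with the wing nut on top.
- landing (a point): Middle of the bare part of the dock's plate, on its flat top (dock x = -125, y = 0, z = 15 mm): the place to set the vaporiser down, in line with the rail. Axes as the dock's.
- rail_nose (a point): Tip of the T rail's round open end, at plate height (dock x = -50, y = 0, z = 15 mm); axes as the dock's. Rail stem 16 mm wide; head 32 mm wide, its underside 9 mm and top 15 mm above the plate.
- module: Vaporiser, loose, about 0.6 kg, 120 mm long (x), 62 wide (y), 80 high: aluminium foot, white block, steel drum, black handle. Origin: centre of its underside, z up. A T slot runs right through its foot along x, 2 mm clear of the rail each side (lips 6 mm thick, 20 mm apart); both ends alike. Fully home: origin at dock x = 0, y = 0, z = 15 mm, its x along the dock's x, either way round.
- handle (a point): Centre of the vaporiser's handle bar, 72 mm above its underside; axes as the vaporiser's. The bar is 60 mm long (x), 14 mm wide (y), 16 mm high, with the drum's top 22 mm under this point.
- cover: Grey plastic dust cover straddling the T rail, loose, 0.09 kg: a channel 90 mm long (x), 48 mm wide (y), 23 mm high, 40 mm wide inside, with a grip fin on top 60 mm long (x), 12 mm wide (y), from 23 to 60 mm high. Origin: centre of its underside, z up. It sits on the dock's plate and lifts straight up.
- tray: Open steel tray, fixed, 170 mm (x) by 140 mm (y), 30 mm high, walls and floor 4 to 5 mm. Origin: centre of its underside. The dust cover goes in it.
- nut_grip (a point): Point at which to grip the wing nut: on its upright axis, 121 mm above the table. The wings are one straight bar 76 mm long along this point's y axis, 12 mm thick (x), from 102 to 130 mm above the table. From the end of its -y wing a keeper hangs down to 62 mm above the table, 39 mm from the axis.
- lock_nut (a joint): Turn of the wing nut, rad, growing clockwise seen from above: 0 with the wings across the rail (unlocked), 1.57 at its stop, with the wings along the rail and the keeper over the vaporiser's end (locked). It stays where it is left.
- detent_left (a joint): Spring detent, an upright steel roller 16 mm across, beside the rail at the dock's +y side (dock x = 0, y = 35 mm; its housing reaches y = 65, z = 37 mm), m: 0 fully out (also when it sits in the vaporiser's notch), about 0.004 when the vaporiser's side pushes it back. Sliding past both detents takes 5 to 10 N.
- detent_right (a joint): Spring detent at the dock's -y side; otherwise as the left one.
- flowmeter: Flowmeter block, loose, to be left alone: white block foot 120 x 62 x 30 mm with two clear tubes and a steel top plate, 90 mm high, no handle. Origin: centre of its underside.
- jar: Jar with a white lid, 56 mm across, 100 mm high, to be left alone. Origin: centre of its underside.
- cup: Steel cup, 72 mm across, 75 mm high, to be left alone. Origin: centre of its underside.
Things that resemble listed ones, but are neither listed nor needed, are in the scene too. What is shaped like the module but orange or purple is not meant.

How it is judged (in metres and radians):
On the way, in this order (a step that is already met when the one before it is completed fails the run):
1. the dust cover lies in the tray (x of cover in the frame of tray between -0.081 and 0.081 m and y of cover in the frame of tray between -0.066 and 0.066 m and z of cover in the frame of tray below 0.045 m and linear speed of cover below 0.03 m/s), for 0.2 s.
2. the vaporiser is fully home on the rail, held by both detents (x of module in the frame of dock between -0.004 and 0.004 m and y of module in the frame of dock between -0.005 and 0.005 m and z of module in the frame of dock between 0.01 and 0.02 m and angle between the x axis of module and the x axis of dock, either way round below 0.08 rad and value of joint each of detent_left, detent_right below 0.002 m and linear speed of module below 0.03 m/s), for 0.2 s.
3. the wing nut is turned to its stop (value of joint lock_nut above 1.42 rad), for 0.1 s.
At the end, for the whole second after the job is handed in: The dust cover rests inside the tray; the vaporiser is at rest on the rail within 4 mm of fully home along it (5 mm sideways and in height), with both detents sprung out to within 2 mm; the wing nut is turned to at least 1.42 rad (all of step 1 and all of step 2 and value of joint lock_nut above 1.42 rad); the robot touches nothing.
It fails at once if a thing to be left alone was moved by more than 30 mm (distance of any of flowmeter, jar, cup from where it was at the start of the episode above 0.03 m).
It also fails if it takes over 72 s, if anything falls off the work surface, if the arm or the gripper's body presses on something with over 40 N, if the wrist force passes 120 N, or if a joint passes its speed limit or range.

## Working session

There is one attempt and no reset: what is moved stays moved. The work goes in short steps, Python scripts to look and compute and a tool call to move; the robot and the scene stay as the last step left them, time stands still between calls to the robot, and variables do not carry over. Pictures are saved under pics/ and viewed, about 8 in all and at most 12, crops included, and the job is handed in when it is done.

Besides the shell and the picture viewer there is one more tool, called after "Call:" as a command line: name --argument value ..., lists and objects as JSON in quotes. send_rows: Moves the arm, as the interface text tells. Its arguments: {"type":"object","properties":{"increments":{"type":"array"}},"required":["increments"]}

```bash
mkdir -p pics; ls
cat > h.py <<'E'
import numpy as np, cv2
from cell import sensors, eyes, ticket
def snap(n,f):
    c=eyes.calibration(n); im=eyes.capture(n); cv2.imwrite(f'pics/{f}.png',im[...,::-1]); np.save(f'pics/{f}.npy',np.array([c['fx'],c['fy'],c['cx'],c['cy'],c['k1'],*np.array(c['cam_to_world']).ravel()])); return im
def ray(f,uv):
    p=np.load(f'pics/{f}.npy'); fx,fy,cx,cy,k=p[:5]; T=p[5:].reshape(4,4)
    d=np.array([(uv[0]-cx)/fx,(uv[1]-cy)/fy]); s=d.copy()
    for _ in range(20): s=d/(1+k*(s@s))
    return T[:3,3],T[:3,:3]@np.array([s[0],s[1],1])
def at(f,uv,z):
    o,d=ray(f,uv); return (o+d*(z-o[2])/d[2]).round(1)
def proj(f,P):
    p=np.load(f'pics/{f}.npy'); fx,fy,cx,cy,k=p[:5]; T=p[5:].reshape(4,4)
    c=T[:3,:3].T@(np.array(P)-T[:3,3]); s=c[:2]/c[2]; s=s*(1+k*(s@s)); return np.array([s[0]*fx+cx,s[1]*fy+cy]).round(1)
E
python3 - <<'E'
from h import *
s=sensors.observe(); print({k:np.round(v,3) for k,v in s.items()})
a=snap('top','t0'); b=snap('side','s0')
for n in('top','side','wrist'): 
    c=eyes.calibration(n);print(n,c['fx'],c['k1'],np.round(c['cam_to_world'],2).tolist())
E
```

```text
pics
{'time_s': np.float64(0.0), 'q': array([-1.034e+00,  3.860e-01,  7.000e-03, -1.000e-03, -1.194e+00,
       -2.590e-01]), 'qd': array([-0.   ,  0.   , -0.001,  0.001, -0.001,  0.001]), 'tau': array([-0.0000e+00, -3.9067e+01,  1.8740e+01,  4.2200e+00,  1.1000e-02,
       -0.0000e+00]), 'tool_pos': array([ 171.236, -600.442,  221.446]), 'eef_rot': array([1.61 , 1.569, 1.888]), 'ft_force': array([ 0.952,  0.013, -0.433]), 'wrist_torque': array([0.037, 0.023, 0.011]), 'opening': np.float64(0.999)}
top 485.30601560890784 -0.1438328814390541 [[0.02, -0.99, 0.16, 288.22], [-1.0, -0.02, 0.01, -95.5], [-0.0, -0.16, -0.99, 1669.2], [0.0, 0.0, 0.0, 1.0]]
side 440.78397220807784 0.014090789048821524 [[0.96, -0.17, 0.2, 238.48], [-0.26, -0.56, 0.79, -1236.08], [-0.02, -0.81, -0.58, 947.47], [0.0, 0.0, 0.0, 1.0]]
wrist 356.11600172896175 -0.058100163578875846 [[-0.27, 0.93, 0.24, 104.52], [0.96, 0.26, 0.07, -620.48], [0.0, 0.25, -0.97, 383.22], [0.0, 0.0, 0.0, 1.0]]
```

View pics/t0.png

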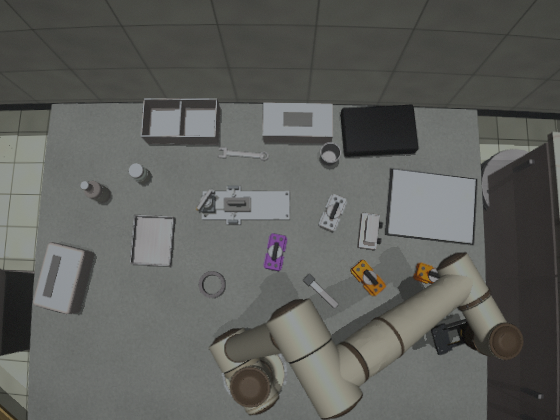

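View pics/s0.png

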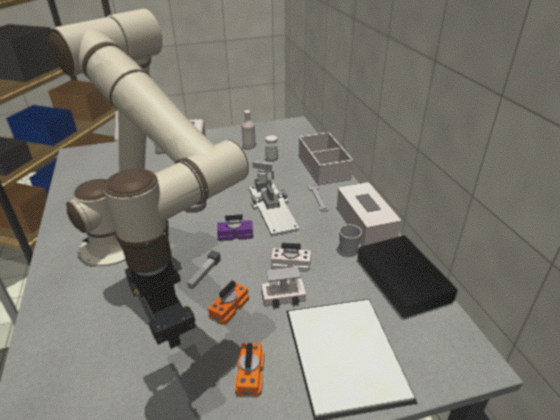

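Top picture: candidates for the vaporiser are white with black handle (333,212), purple (275,252), orange (368,278) and (428,272), and the flowmeter (369,231), which has no handle. I choose (333,212). The dock's post is on the left at (208,203) and its open end on the right at (290,205). The cover is at (237,204). The tray is probably (153,240); the boxes at (180,120) have dividers. A close crop will check this.

Run:
```python
from h import *
im=cv2.imread('pics/t0.png')
c=cv2.resize(im[175:275,125:385],None,fx=3,fy=3,interpolation=cv2.INTER_CUBIC); cv2.imwrite('pics/c0.png',c)
print('plate ends',at('t0',(290,205),15),at('t0',(200,207),15),'tray corners',[at('t0',p,30).tolist() for p in((135,214),(174,215),(171,267),(132,265))],'mod',at('t0',(333,212),72),'cover',at('t0',(237,204),60))
```

```text
plate ends [ 573.  -108.5   15. ] [560.4 203.8  15. ] tray corners [[529.3, 428.2, 30.0], [528.4, 290.3, 30.0], [349.9, 291.5, 30.0], [352.9, 427.7, 30.0]] mod [ 542.1 -251.9   72. ] cover [565.5  70.5  60. ]
```

View pics/c0.png

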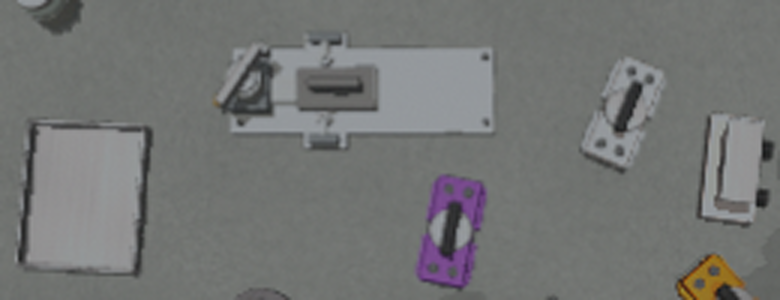

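Crop: the white vaporiser with black handle is at crop (625,107), the cover at (337,87), the tray at (85,197). The wing nut is already partly turned, with its bar running from (262,48) to (222,105).

```bash
cat >> h.py <<'E'
from scipy.spatial.transform import Rotation as R
def state():
    s=sensors.observe(); M=R.from_euler('xyz',s['eef_rot']).as_matrix(); return s,M
def go(target,ang=None):
    """target TCP mm; ang = wanted world angle (deg) of the jaw line"""
    s,M=state(); d=M.T@(np.array(target)-s['tool_pos'])
    a=np.degrees(np.arctan2(M[1,1],M[0,1])); t=None
    if ang is not None:
        t=-((ang-a+90)%180-90)   # tool x is down: positive turn = negative world yaw
    print('t',round(s['time_s'],2),'tcp',s['tool_pos'].round(1),'jaw',a.round(2),'q6',s['q'][5].round(2),'q1',s['q'][0].round(2),'open',round(s['opening'],3),'F',s['ft_force'].round(1),'| tx ty tz m',(d/1000).round(4),'turn',t, 'tilt', M[:,0].round(3))
E
python3 - <<'E'
from h import *
go((520,70,260),0)
go((520,70,260),90)
E
```

```text
t 0.1 tcp [ 171.3 -600.5  221.6] jaw 105.91 q6 -0.26 q1 -1.03 open 0.994 F [ 0.1 -0.5  0. ] | tx ty tz m [-0.0374  0.5493  0.5192] turn -74.08878222761368 tilt [-0.001  0.002 -1.   ]
t 0.1 tcp [ 171.3 -600.5  221.6] jaw 105.91 q6 -0.26 q1 -1.03 open 0.994 F [ 0.1 -0.5  0. ] | tx ty tz m [-0.0374  0.5493  0.5192] turn 15.911217772386323 tilt [-0.001  0.002 -1.   ]
```

Call:
send_rows --increments '[{"tx": -0.04, "ty": 0.535, "tz": 0.56, "turn": -74.1, "claw": 0.087}, {"tx": -0.04, "ty": 0.535, "tz": 0.56, "turn": -74.1}, {"tx": -0.04, "ty": 0.535, "tz": 0.56, "turn": -74.1}, {"tx": -0.04, "ty": 0.535, "tz": 0.56, "turn": -74.1}, {"tx": -0.04, "ty": 0.535, "tz": 0.56, "turn": -74.1}, {"tx": -0.04, "ty": 0.535, "tz": 0.56, "turn": -74.1}, {"tx": -0.04, "ty": 0.535, "tz": 0.56, "turn": -74.1}, {"tx": -0.04, "ty": 0.535, "tz": 0.56, "turn": -74.1}, {"tx": -0.04, "ty": 0.535, "tz": 0.56, "turn": -74.1}, {"tx": -0.04, "ty": 0.535, "tz": 0.56, "turn": -74.1}, {"tx": -0.04, "ty": 0.535, "tz": 0.56, "turn": -74.1}, {"tx": -0.04, "ty": 0.535, "tz": 0.56, "turn": -74.1}]'

```text
invalid input at $.increments[1]: expected keys claw, tx, ty, tz, turn
```

Run:
```python
from h import *
go((565,50,260),0)
```

```text
t 0.1 tcp [ 171.3 -600.5  221.6] jaw 105.91 q6 -0.26 q1 -1.03 open 0.994 F [ 0.1 -0.5  0. ] | tx ty tz m [-0.0375  0.5177  0.557 ] turn -74.08878222761368 tilt [-0.001  0.002 -1.   ]
```

Call:
send_rows --increments '[{"tx": -0.04, "ty": 0.518, "tz": 0.557, "turn": -74.1, "claw": 0.05}, {"tx": -0.04, "ty": 0.518, "tz": 0.557, "turn": -74.1, "claw": 0.05}, {"tx": -0.04, "ty": 0.518, "tz": 0.557, "turn": -74.1, "claw": 0.05}, {"tx": -0.04, "ty": 0.518, "tz": 0.557, "turn": -74.1, "claw": 0.05}, {"tx": -0.04, "ty": 0.518, "tz": 0.557, "turn": -74.1, "claw": 0.05}, {"tx": -0.04, "ty": 0.518, "tz": 0.557, "turn": -74.1, "claw": 0.05}, {"tx": -0.04, "ty": 0.518, "tz": 0.557, "turn": -74.1, "claw": 0.05}, {"tx": -0.04, "ty": 0.518, "tz": 0.557, "turn": -74.1, "claw": 0.05}, {"tx": -0.04, "ty": 0.518, "tz": 0.557, "turn": -74.1, "claw": 0.05}, {"tx": -0.04, "ty": 0.518, "tz": 0.557, "turn": -74.1, "claw": 0.05}, {"tx": -0.04, "ty": 0.518, "tz": 0.557, "turn": -74.1, "claw": 0.05}, {"tx": -0.04, "ty": 0.518, "tz": 0.557, "turn": -74.1, "claw": 0.05}]'

```text
time_s: 1.3
tool_pos: [481.8, -86.2, 254.1]
eef_rot: [1.055, 1.571, 2.627]
ft_force: [1.4, -0.5, 0.8]
opening: 0.58
```

Run:
```python
from h import *
go((565,50,260),0)
```

```text
t 1.3 tcp [481.8 -86.2 254.1] jaw -179.96 q6 -0.15 q1 0.16 open 0.58 F [ 1.4 -0.5  0.8] | tx ty tz m [-0.0059 -0.0833  0.1362] turn 0.040895222818392085 tilt [-0.  0. -1.]
```

Call:
send_rows --increments '[{"tx": -0.006, "ty": -0.083, "tz": 0.136, "turn": 0, "claw": 0.05}, {"tx": -0.006, "ty": -0.083, "tz": 0.136, "turn": 0, "claw": 0.05}, {"tx": -0.006, "ty": -0.083, "tz": 0.136, "turn": 0, "claw": 0.05}, {"tx": -0.006, "ty": -0.083, "tz": 0.136, "turn": 0, "claw": 0.05}, {"tx": -0.006, "ty": -0.083, "tz": 0.136, "turn": 0, "claw": 0.05}, {"tx": -0.006, "ty": -0.083, "tz": 0.136, "turn": 0, "claw": 0.05}]'

```text
time_s: 1.9
tool_pos: [563.6, 47.1, 259.6]
eef_rot: [1.847, 1.569, -2.865]
ft_force: [-0.0, 0.3, 0.6]
opening: 0.579
```

Run:
```python
from h import *
go((565,50,260),0)
snap('wrist','w1')
im=cv2.imread('pics/w1.png');
```

```text
t 1.9 tcp [563.6  47.1 259.6] jaw 180.0 q6 -0.37 q1 0.37 open 0.579 F [-0.   0.3  0.6] | tx ty tz m [-0.0005 -0.0014  0.0029] turn -0.0031700292638277006 tilt [-0.002 -0.    -1.   ]
```

View pics/w1.png

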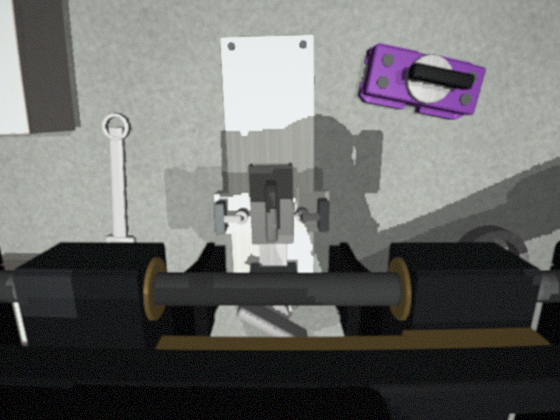

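Wrist view: plate bare end at row 37, edges at columns 222 and 314; cover roughly columns 248–293, rows 163–243, with the fin near column 271; detents at (237,215) and (305,215).

Run:
```python
from h import *
im=cv2.imread('pics/w1.png'); g=cv2.cvtColor(im,cv2.COLOR_BGR2GRAY)
for r in (60,80,100,120):
    row=g[r].astype(int); d=np.abs(np.diff(row)); print(r,[ (i,int(d[i])) for i in range(200,335) if d[i]>25], at('w1',(222,r),15),at('w1',(314,r),15))
print('end',at('w1',(222,37),15),at('w1',(313,36),15))
print('det',at('w1',(240,215),30),at('w1',(303,215),30))
print('cover far end',at('w1',(271,164),23),at('w1',(271,243),23),'fin?',at('w1',(271,181),60))
for r in (170,185,200,215,230): print(r,g[r,240:305:2])
```

```text
60 [(221, 39), (313, 34)] [621.2 -83.8  15. ] [522.5 -83.6  15. ]
80 [(222, 41), (313, 50)] [621.9 -63.2  15. ] [522.1 -63.   15. ]
100 [(223, 38), (313, 33)] [622.6 -42.2  15. ] [521.7 -42.1  15. ]
120 [(223, 26), (224, 26), (312, 27)] [623.3 -20.8  15. ] [521.2 -20.6  15. ]
end [ 620.5 -107.    15. ] [ 524.1 -107.8   15. ]
det [604.5  84.5  30. ] [532.7  84.6  30. ]
cover far end [569.   27.3  23. ] [569.5 120.8  23. ] fin? [568.6  40.1  60. ]
170 [158 169 169 162 111  84  85  85  90  87  84  85  90  84  83  83  78  65
  68  67  62  68  64  62  67  64  86 125 135 160 166 155 143]
185 [126 129 131 125 122  75  64  64  65  71  65  67  55  53  45  50  56  52
  53  60  62  70  62  64  67  66  84 125 122 128 125 127 130]
200 [237 239 238 238 235 136  63  64  65  65  63  63  54  53  63  62  79  80
  55  61 113 141 134 137 135 127 139 230 159 139 124 124 124]
215 [164 189 216 174 116 143 139 138 138 138 136 140 127 105 129 130 134 120
  87  59 117 139 134 136 139 134 128 166 176 143  87  71  91]
230 [240 239 240 240 241 235 148 136 136 135 133 135 131 106 123 133 129 115
  92 114 132 134 136 134 134 135 133 216 241 241 240 237 239]
```

Call:
send_rows --increments '[{"tx": 0.0, "ty": -0.004, "tz": 0.022, "turn": 0, "claw": 0.05}, {"tx": 0.05, "ty": -0.004, "tz": 0.022, "turn": 0, "claw": 0.05}, {"tx": 0.1, "ty": -0.004, "tz": 0.022, "turn": 0, "claw": 0.05}, {"tx": 0.15, "ty": -0.004, "tz": 0.022, "turn": 0, "claw": 0.05}, {"tx": 0.15, "ty": -0.004, "tz": 0.022, "turn": 0, "claw": 0.05}, {"tx": 0.15, "ty": -0.004, "tz": 0.022, "turn": 0, "claw": 0.05}]'

```text
time_s: 2.55
tool_pos: [568.8, 68.5, 111.1]
eef_rot: [-2.823, 1.57, -1.252]
ft_force: [0.4, -0.1, 0.5]
opening: 0.571
```

Run:
```python
from h import *
go((569,71,44),0)
```

```text
t 2.55 tcp [568.8  68.5 111.1] jaw 179.98 q6 -0.4 q1 0.4 open 0.571 F [ 0.4 -0.1  0.5] | tx ty tz m [ 0.0671 -0.0002  0.0026] turn -0.01755786770607415 tilt [ 0.    -0.001 -1.   ]
```

Call:
send_rows --increments '[{"tx": 0.03, "ty": 0, "tz": 0.002, "turn": 0, "claw": 0.05}, {"tx": 0.05, "ty": 0, "tz": 0.002, "turn": 0, "claw": 0.05}, {"tx": 0.066, "ty": 0, "tz": 0.002, "turn": 0, "claw": 0.05}, {"tx": 0.066, "ty": 0, "tz": 0.002, "turn": 0, "claw": 0.05}, {"tx": 0.066, "ty": 0, "tz": 0.002, "turn": 0, "claw": 0.0}, {"tx": 0.066, "ty": 0, "tz": 0.002, "turn": 0, "claw": 0.0}, {"tx": 0.066, "ty": 0, "tz": 0.002, "turn": 0, "claw": 0.0}, {"tx": 0.066, "ty": 0, "tz": 0.002, "turn": 0, "claw": 0.0}, {"tx": 0.066, "ty": 0, "tz": 0.002, "turn": 0, "claw": 0.0}, {"tx": 0.066, "ty": 0, "tz": 0.002, "turn": 0, "claw": 0.0}]'

```text
time_s: 3.55
tool_pos: [568.6, 71.8, 44.3]
eef_rot: [-1.49, 1.57, 0.081]
ft_force: [-0.1, -0.5, 1.7]
opening: 0.134
```

Run:
```python
from h import *
go((569,71,44),0)
```

```text
t 3.55 tcp [568.6  71.8  44.3] jaw -179.97 q6 -0.41 q1 0.41 open 0.134 F [-0.1 -0.5  1.7] | tx ty tz m [ 0.0003 -0.0004 -0.0008] turn 0.02906744146582696 tilt [ 0.  0. -1.]
```

Call:
send_rows --increments '[{"tx": -0.03, "ty": 0, "tz": 0, "turn": 0, "claw": 0.0}, {"tx": -0.08, "ty": 0, "tz": 0, "turn": 0, "claw": 0.0}, {"tx": -0.13, "ty": 0, "tz": 0, "turn": 0, "claw": 0.0}, {"tx": -0.16, "ty": 0, "tz": 0, "turn": 0, "claw": 0.0}, {"tx": -0.16, "ty": 0.02, "tz": 0.04, "turn": 0, "claw": 0.0}, {"tx": -0.16, "ty": 0.04, "tz": 0.085, "turn": 0, "claw": 0.0}, {"tx": -0.16, "ty": 0.06, "tz": 0.13, "turn": 0, "claw": 0.0}, {"tx": -0.16, "ty": 0.08, "tz": 0.175, "turn": 0, "claw": 0.0}, {"tx": -0.16, "ty": 0.1, "tz": 0.22, "turn": 0, "claw": 0.0}, {"tx": -0.16, "ty": 0.12, "tz": 0.26, "turn": 0, "claw": 0.0}, {"tx": -0.16, "ty": 0.128, "tz": 0.286, "turn": 0, "claw": 0.0}, {"tx": -0.16, "ty": 0.128, "tz": 0.286, "turn": 0, "claw": 0.0}]'

```text
time_s: 4.75
tool_pos: [439.0, 360.7, 203.4]
eef_rot: [1.495, 1.57, 3.07]
ft_force: [1.1, 0.1, -1.3]
opening: 0.135
```

Run:
```python
from h import *
go((440,359,37),0)
snap('side','s1');snap('top','t1')
a=cv2.imread('pics/t1.png')[170:290,110:360]; b=cv2.imread('pics/s1.png')[90:210,180:430]
cv2.imwrite('pics/c1.png',cv2.resize(np.vstack([a,b]),None,fx=2.4,fy=2.4,interpolation=cv2.INTER_CUBIC))
```

```text
t 4.75 tcp [439.  360.7 203.4] jaw -179.73 q6 -0.97 q1 0.97 open 0.135 F [ 1.1  0.1 -1.3] | tx ty tz m [ 0.1664 -0.0011 -0.0017] turn 0.27253136708282 tilt [-0.  0. -1.]
```

View pics/c1.png

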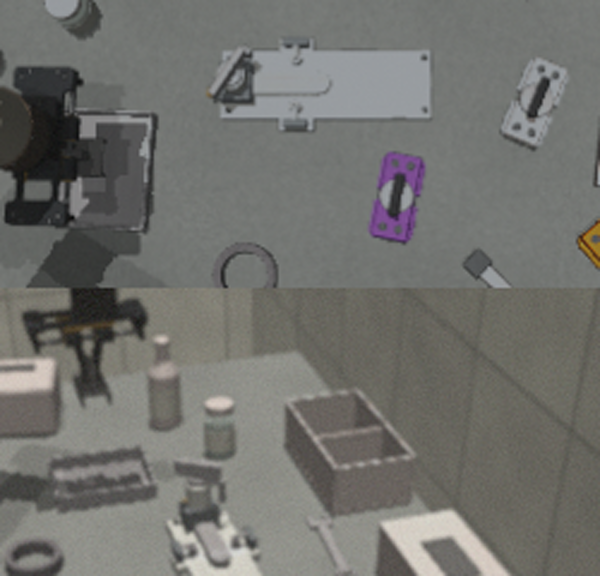

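Rail is bare and the cover is in the grip above the tray (opening 0.135 = fin). Lower it.

Call:
send_rows --increments '[{"tx": 0.05, "ty": 0, "tz": 0, "turn": 0, "claw": 0.0}, {"tx": 0.1, "ty": 0, "tz": 0, "turn": 0, "claw": 0.0}, {"tx": 0.14, "ty": 0, "tz": 0, "turn": 0, "claw": 0.0}, {"tx": 0.16, "ty": 0, "tz": 0, "turn": 0, "claw": 0.0}, {"tx": 0.167, "ty": 0, "tz": 0, "turn": 0, "claw": 0.0}, {"tx": 0.167, "ty": 0, "tz": 0, "turn": 0, "claw": 0.0}, {"tx": 0.167, "ty": 0, "tz": 0, "turn": 0, "claw": 0.04}, {"tx": 0.167, "ty": 0, "tz": 0, "turn": 0, "claw": 0.04}, {"tx": 0.167, "ty": 0, "tz": 0, "turn": 0, "claw": 0.04}, {"tx": 0.12, "ty": 0, "tz": 0, "turn": 0, "claw": 0.04}, {"tx": 0.07, "ty": 0, "tz": 0, "turn": 0, "claw": 0.04}, {"tx": 0.02, "ty": 0, "tz": 0, "turn": 0, "claw": 0.04}]'

```text
time_s: 6.05
tool_pos: [440.2, 357.5, 186.6]
eef_rot: [-0.93, 1.57, 0.641]
ft_force: [0.7, 1.1, -0.4]
opening: 0.449
```

Run:
```python
from h import *
for u in ((592,155),(655,65),(565,0)): pass
f=lambda c:(c[0]/3+125,c[1]/3+175)
# module corners in c0 crop: block top ~30mm
for c in ((628,57),(665,68),(622,170),(583,155)): print(at('t0',f(c),30))
print('handle ends',at('t0',f((634,85)),80),at('t0',f((617,132)),80))
go((520,-235,240),-20);
```

```text
[ 611.6 -260.5   30. ]
[ 599.5 -303.1   30. ]
[ 481.  -253.9   30. ]
[ 497.4 -209.5   30. ]
handle ends [ 570.2 -262.2   80. ] [ 517.2 -243.4   80. ]
t 6.05 tcp [440.2 357.5 186.6] jaw -179.96 q6 -0.97 q1 0.97 open 0.449 F [ 0.7  1.1 -0.4] | tx ty tz m [-0.0536 -0.0795 -0.5926] turn 20.036364421003242 tilt [ 0.001  0.    -1.   ]
```

Call:
send_rows --increments '[{"tx": -0.053, "ty": -0.057, "tz": -0.592, "turn": -69, "claw": 0.04}, {"tx": -0.053, "ty": -0.057, "tz": -0.592, "turn": -69, "claw": 0.04}, {"tx": -0.053, "ty": -0.057, "tz": -0.592, "turn": -69, "claw": 0.04}, {"tx": -0.053, "ty": -0.057, "tz": -0.592, "turn": -69, "claw": 0.04}, {"tx": -0.053, "ty": -0.057, "tz": -0.592, "turn": -69, "claw": 0.04}, {"tx": -0.053, "ty": -0.057, "tz": -0.592, "turn": -69, "claw": 0.04}, {"tx": -0.053, "ty": -0.057, "tz": -0.592, "turn": -69, "claw": 0.04}, {"tx": -0.053, "ty": -0.057, "tz": -0.592, "turn": -69, "claw": 0.04}, {"tx": -0.053, "ty": -0.057, "tz": -0.592, "turn": -69, "claw": 0.04}, {"tx": -0.053, "ty": -0.057, "tz": -0.592, "turn": -69, "claw": 0.04}, {"tx": -0.053, "ty": -0.057, "tz": -0.592, "turn": -69, "claw": 0.04}, {"tx": -0.053, "ty": -0.057, "tz": -0.592, "turn": -69, "claw": 0.04}]'

```text
time_s: 7.25
tool_pos: [494.9, -208.9, 236.0]
eef_rot: [-2.877, 1.568, -0.101]
ft_force: [0.7, 0.6, 0.9]
opening: 0.464
```

Run:
```python
from h import *
go((497,-234,240),69)
```

```text
t 7.25 tcp [ 494.9 -208.9  236. ] jaw -110.96 q6 1.3 q1 -0.1 open 0.464 F [0.7 0.6 0.9] | tx ty tz m [-0.004   0.0227 -0.011 ] turn 0.03516890454142185 tilt [ 0.002 -0.    -1.   ]
```

Call:
send_rows --increments '[{"tx": -0.004, "ty": 0.023, "tz": -0.011, "turn": 0, "claw": 0.04}, {"tx": -0.004, "ty": 0.023, "tz": -0.011, "turn": 0, "claw": 0.04}, {"tx": -0.004, "ty": 0.023, "tz": -0.011, "turn": 0, "claw": 0.04}, {"tx": -0.004, "ty": 0.023, "tz": -0.011, "turn": 0, "claw": 0.04}]'

```text
time_s: 7.65
tool_pos: [496.8, -231.5, 238.9]
eef_rot: [-2.207, 1.57, 0.569]
ft_force: [-0.5, -0.2, 0.6]
opening: 0.459
```

Run:
```python
from h import *
go((497,-234,240),69)
snap('wrist','w2')
im=cv2.imread('pics/w2.png'); g=im.max(2)
m=(g<45).astype(np.uint8); m[230:]=0
n,l,st,c=cv2.connectedComponentsWithStats(m)
for i in range(1,n):
    if st[i,4]>150:
        print(st[i],c[i].round(1),cv2.minAreaRect(np.argwhere(l==i)[:,::-1].astype(np.float32)))
```

```text
t 7.65 tcp [ 496.8 -231.5  238.9] jaw -110.93 q6 1.35 q1 -0.14 open 0.459 F [-0.5 -0.2  0.6] | tx ty tz m [-0.0011  0.0023 -0.0011] turn 0.06898928666873871 tilt [ 0.  0. -1.]
[436   0  34 130 921] [450.3  56.5] ((451.94024658203125, 64.0473861694336), (131.7606658935547, 10.585575103759766), 79.49197387695312)
```

View pics/w2.png

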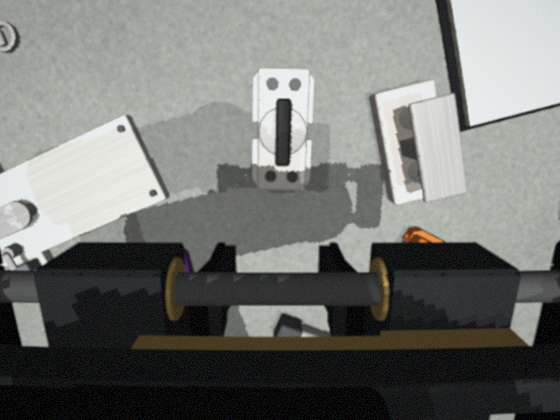

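Wrist view: the handle bar is a vertical strip from (284,99) to (284,165), the module body spans columns 253–313, and the flowmeter is to the right at (420,140).

Run:
```python
from h import *
im=cv2.imread('pics/w2.png'); g=im.max(2)
m=(g<75).astype(np.uint8); m[:90]=0;m[180:]=0;m[:,:265]=0;m[:,305:]=0
n,l,st,c=cv2.connectedComponentsWithStats(m)
i=1+np.argmax(st[1:,4]); print(st[i],c[i]); p=np.argwhere(l==i)
t=[p[p[:,0]==r][:,1].mean() for r in (105,115,150,158)]; print(t)
a=at('w2',((t[0]+t[1])/2,110),80);b=at('w2',((t[2]+t[3])/2,154),80); print(a,b,np.degrees(np.arctan2(*(a-b)[1::-1])))
e=at('w2',(t[0],st[i][1]),80);f=at('w2',(t[3],st[i][1]+st[i][3]),80);print('ends',e,f,(e+f)/2,np.linalg.norm(e-f))
x=((e+f)/2)[:2]
go((*x,110),None)
```

```text
[276  99  15  66 892] [282.9573991  131.55605381]
[np.float64(283.5), np.float64(283.5), np.float64(282.5), np.float64(282.0)]
[ 564.8 -264.7   80. ] [ 529.5 -250.1   80. ] -22.469876339052984
ends [ 573.4 -267.9   80. ] [ 520.4 -246.4   80. ] [ 546.9  -257.15   80.  ] 57.19484242482008
t 7.7 tcp [ 496.9 -231.3  238.9] jaw -110.9 q6 1.35 q1 -0.14 open 0.461 F [-0.3  0.3 -0.1] | tx ty tz m [ 0.1289  0.0064 -0.0559] turn None tilt [ 0.  0. -1.]
```

Call:
send_rows --increments '[{"tx": 0.03, "ty": 0.004, "tz": -0.04, "turn": 1.5, "claw": 0.04}, {"tx": 0.08, "ty": 0.004, "tz": -0.055, "turn": 1.5, "claw": 0.04}, {"tx": 0.12, "ty": 0.004, "tz": -0.055, "turn": 1.5, "claw": 0.04}, {"tx": 0.128, "ty": 0.004, "tz": -0.055, "turn": 1.5, "claw": 0.04}, {"tx": 0.128, "ty": 0.004, "tz": -0.055, "turn": 1.5, "claw": 0.04}]'

```text
time_s: 8.2
tool_pos: [546.5, -254.9, 109.9]
eef_rot: [0.379, 1.568, 3.13]
ft_force: [0.4, 0.3, 0.7]
opening: 0.457
```

Run:
```python
from h import *
go((547,-257,55),67.5)
```

```text
t 8.2 tcp [ 546.5 -254.9  109.9] jaw -112.38 q6 1.35 q1 -0.17 open 0.457 F [0.4 0.3 0.7] | tx ty tz m [ 0.0549  0.0017 -0.0015] turn 0.1227335589330778 tilt [-0.003  0.    -1.   ]
```

Call:
send_rows --increments '[{"tx": 0.03, "ty": 0.001, "tz": -0.001, "turn": 0, "claw": 0.04}, {"tx": 0.047, "ty": 0.001, "tz": -0.001, "turn": 0, "claw": 0.04}, {"tx": 0.054, "ty": 0.001, "tz": -0.001, "turn": 0, "claw": 0.04}, {"tx": 0.054, "ty": 0.001, "tz": -0.001, "turn": 0, "claw": 0.04}, {"tx": 0.054, "ty": 0.001, "tz": -0.001, "turn": 0, "claw": 0.0}, {"tx": 0.054, "ty": 0.001, "tz": -0.001, "turn": 0, "claw": 0.0}, {"tx": 0.054, "ty": 0.001, "tz": -0.001, "turn": 0, "claw": 0.0}, {"tx": 0.054, "ty": 0.001, "tz": -0.001, "turn": 0, "claw": 0.0}, {"tx": 0.054, "ty": 0.001, "tz": -0.001, "turn": 0, "claw": 0.0}, {"tx": 0.034, "ty": 0.001, "tz": -0.001, "turn": 0, "claw": 0.0}, {"tx": -0.006, "ty": 0.001, "tz": -0.001, "turn": 0, "claw": 0.0}, {"tx": -0.036, "ty": 0.001, "tz": -0.001, "turn": 0, "claw": 0.0}]'

```text
time_s: 9.4
tool_pos: [546.1, -256.6, 145.7]
eef_rot: [0.025, 1.567, 2.774]
ft_force: [1.7, -0.2, -7.6]
opening: 0.161
```

Run:
```python
from h import *
go((571,-37.5,146),180)
```

```text
t 9.4 tcp [ 546.1 -256.6  145.7] jaw -112.52 q6 1.35 q1 -0.17 open 0.161 F [ 1.7 -0.2 -7.6] | tx ty tz m [-1.000e-04 -2.119e-01  6.090e-02] turn 67.4821079151103 tilt [-0.004  0.002 -1.   ]
```

Call:
send_rows --increments '[{"tx": 0, "ty": -0.212, "tz": 0.061, "turn": 67.5, "claw": 0.0}, {"tx": 0, "ty": -0.212, "tz": 0.061, "turn": 67.5, "claw": 0.0}, {"tx": 0, "ty": -0.212, "tz": 0.061, "turn": 67.5, "claw": 0.0}, {"tx": 0, "ty": -0.212, "tz": 0.061, "turn": 67.5, "claw": 0.0}, {"tx": 0, "ty": -0.212, "tz": 0.061, "turn": 67.5, "claw": 0.0}, {"tx": 0, "ty": -0.212, "tz": 0.061, "turn": 67.5, "claw": 0.0}, {"tx": 0, "ty": -0.212, "tz": 0.061, "turn": 67.5, "claw": 0.0}, {"tx": 0, "ty": -0.212, "tz": 0.061, "turn": 67.5, "claw": 0.0}, {"tx": 0, "ty": -0.212, "tz": 0.061, "turn": 67.5, "claw": 0.0}, {"tx": 0, "ty": -0.212, "tz": 0.061, "turn": 67.5, "claw": 0.0}, {"tx": 0, "ty": -0.212, "tz": 0.061, "turn": 67.5, "claw": 0.0}]'

```text
time_s: 10.5
tool_pos: [571.5, -38.0, 145.7]
eef_rot: [1.575, 1.569, -3.135]
ft_force: [0.3, -0.0, -7.7]
opening: 0.153
```

Run:
```python
from h import *
go((571,-37.5,72),180)
snap('wrist','w3');snap('top','t3');snap('side','s3')
a=cv2.imread('pics/t3.png')[165:245,190:340]; b=cv2.imread('pics/s3.png')[140:260,220:370]
a=cv2.resize(a,None,fx=3,fy=3,interpolation=cv2.INTER_CUBIC);b=cv2.resize(b,None,fx=3,fy=3,interpolation=cv2.INTER_CUBIC)
cv2.imwrite('pics/c3.png',np.vstack([cv2.resize(cv2.imread('pics/w3.png')[:250],(450,200)),b]))
```

```text
t 10.5 tcp [571.5 -38.  145.7] jaw -179.9 q6 -0.21 q1 0.22 open 0.153 F [ 0.3 -0.  -7.7] | tx ty tz m [0.0737 0.0004 0.0005] turn 0.10493670875257521 tilt [-0.002 -0.    -1.   ]
```

View pics/c3.png

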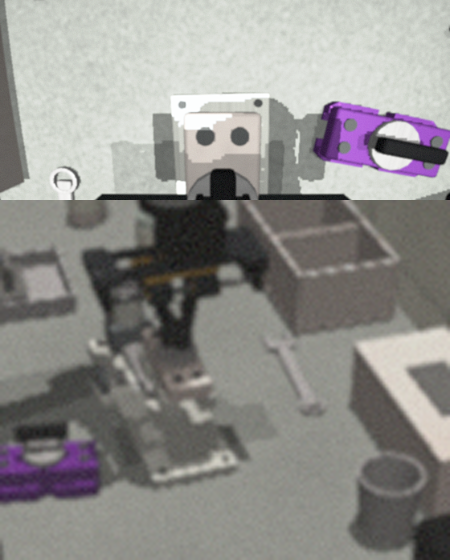

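Module is held level and in line over the bare plate. Lower to just above it and measure the sideways offset.

Call:
send_rows --increments '[{"tx": 0.04, "ty": 0, "tz": 0, "turn": 0, "claw": 0.0}, {"tx": 0.065, "ty": 0, "tz": 0, "turn": 0, "claw": 0.0}, {"tx": 0.073, "ty": 0, "tz": 0, "turn": 0, "claw": 0.0}, {"tx": 0.073, "ty": 0, "tz": 0, "turn": 0, "claw": 0.0}, {"tx": 0.073, "ty": 0, "tz": 0, "turn": 0, "claw": 0.0}]'

```text
time_s: 11.15
tool_pos: [573.0, -37.7, 74.4]
eef_rot: [-1.451, 1.569, 0.121]
ft_force: [0.7, -0.4, -7.1]
opening: 0.161
```

Run:
```python
from h import *
go((571,-37.5,72),180)
snap('wrist','w4')
im=cv2.imread('pics/w4.png')
cv2.imwrite('pics/c4.png',cv2.resize(im[80:260,180:380],None,fx=3,fy=3,interpolation=cv2.INTER_CUBIC))
```

```text
t 11.15 tcp [573.  -37.7  74.4] jaw -179.96 q6 -0.22 q1 0.22 open 0.161 F [ 0.7 -0.4 -7.1] | tx ty tz m [0.0024 0.002  0.0002] turn 0.042197879809521055 tilt [ 0.002  0.    -1.   ]
```

View pics/c4.png

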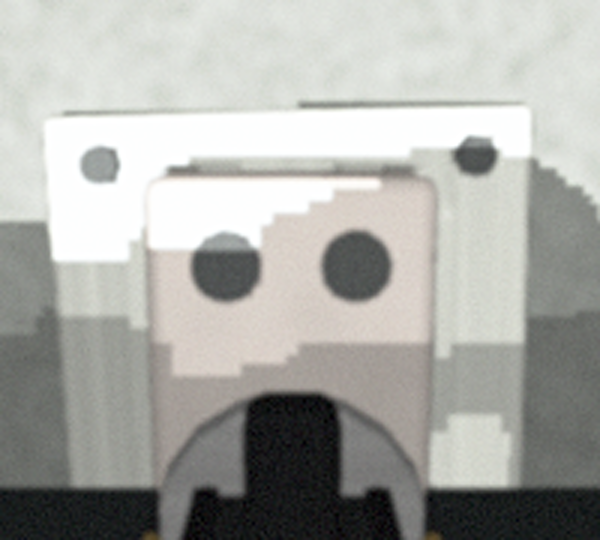

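Run:
```python
from h import *
f=lambda x,y:((x+.5)/3-.5+180,(y+.5)/3-.5+80)
P=lambda x,y,z:at('w4',f(x,y),z)
im=cv2.cvtColor(cv2.imread('pics/w4.png'),cv2.COLOR_BGR2GRAY)
big=cv2.resize(im[80:260,180:380],None,fx=3,fy=3,interpolation=cv2.INTER_CUBIC).astype(int)
for r in (190,220,280,300,360,400,440,470):
    d=np.gradient(cv2.GaussianBlur(big.astype(np.float32),(5,9),0),axis=1)[r]
    pk=[(x,int(d[x])) for x in range(30,560) if abs(d[x])>4 and abs(d[x])==abs(d[max(0,x-8):x+9]).max()]
    print(r,pk)
print('plate end corners',P(45,118,15),P(530,103,15))
for z in (45,50,55,60): print(z,P(148,200,z),P(437,200,z),P(153,350,z),P(433,350,z))
print(P(57,280,15),P(527,280,15),P(72,470,15),P(519,470,15))
print('screws',P(100,164,15),P(475,156,15),'holes',[P(*c,50) for c in((226,267),(356,266))])
```

```text
190 [(47, 5), (333, -5), (438, 5), (527, -8)]
220 [(48, 9), (273, -7), (438, 7), (527, -11)]
280 [(57, 7), (145, -6), (193, -15), (259, 14), (323, -14), (388, 14), (436, 7), (525, -9)]
300 [(55, 6), (146, -6), (212, -7), (242, 5), (344, -5), (370, 7), (436, 6), (524, -10)]
360 [(62, 6), (171, 7), (286, -5), (434, 5), (523, -6)]
400 [(64, 5), (149, -4), (234, -4), (253, -7), (333, 7), (348, 4), (434, 4), (522, -7)]
440 [(68, 5), (186, -7), (244, -11), (341, 14), (396, 6), (430, 10), (511, -6), (521, -6)]
470 [(71, 5), (151, -4), (167, -7), (244, -11), (275, 4), (340, 13), (416, 7), (429, 9), (507, -7), (519, -7)]
plate end corners [ 622.3 -107.    15. ] [ 524.6 -110.    15. ]
45 [597.9 -92.9  45. ] [546.8 -92.9  45. ] [597.9 -65.7  45. ] [546.6 -65.7  45. ]
50 [597.2 -93.3  50. ] [547.4 -93.3  50. ] [597.2 -66.8  50. ] [547.3 -66.8  50. ]
55 [596.6 -93.6  55. ] [548.1 -93.7  55. ] [596.5 -67.9  55. ] [548.  -67.9  55. ]
60 [595.9 -94.   60. ] [548.8 -94.   60. ] [595.9 -69.   60. ] [548.6 -69.   60. ]
[621.5 -74.1  15. ] [523.4 -74.1  15. ] [620.5 -32.3  15. ] [522.8 -32.4  15. ]
screws [611.5 -97.9  15. ] [535.3 -99.5  15. ] holes [array([584. , -81.6,  50. ]), array([561.2, -81.8,  50. ])]
```

Run:
```python
from h import *
g=cv2.GaussianBlur(cv2.imread('pics/t1.png',0),(3,3),0).astype(np.float32)
dy=np.gradient(g,axis=0)
T=[];B=[]
def sub(a,i): 
    l,c,r=a[i-1],a[i],a[i+1]; return i+0.5*(l-r)/(l-2*c+r)
for c in list(range(206,224,2))+list(range(244,286,2)):
    a=dy[185:200,c]; b=-dy[210:228,c]
    T.append((c,185+sub(a,int(np.clip(a.argmax(),1,13))))); B.append((c,210+sub(b,int(np.clip(b.argmax(),1,16)))))
for L in (T,B):
    W=np.array([at('t1',p,15)[:2] for p in L]); k=np.polyfit(W[:,1],W[:,0],1); res=W[:,0]-np.polyval(k,W[:,1]); ok=abs(res)<2*np.median(abs(res))+.5; k=np.polyfit(W[ok,1],W[ok,0],1)
    print(ok.sum(),k,'at -90,-37,87:',np.polyval(k,[-90,-37,87]),'res',res[ok].std())
# wrist w4 edges same way at sub-pixel, w1 too
for n,rows,l,r in (('w1',range(45,125,4),(212,236),(302,324)),('w4',range(125,240,4),(190,215),(345,365))):
    g=cv2.GaussianBlur(cv2.imread(f'pics/{n}.png',0),(3,3),0).astype(np.float32); dx=np.gradient(g,axis=1)
    for (a,b),s in ((l,1),(r,-1)):
        W=np.array([at(n,(a+sub(s*dx[q,a:b],int(np.clip((s*dx[q,a:b]).argmax(),1,b-a-2))),q),15)[:2] for q in rows])
        k=np.polyfit(W[:,1],W[:,0],1); res=W[:,0]-np.polyval(k,W[:,1]); ok=abs(res)<2*np.median(abs(res))+.3; k=np.polyfit(W[ok,1],W[ok,0],1); print(n,s,ok.sum(),k,np.polyval(k,[-90,-37,87]))
```

```text
21 [-2.30470674e-02  6.20743375e+02] at -90,-37,87: [622.81761071 621.59611614 618.73827977] res 1.2695408906599412
27 [-1.83257140e-02  5.23926274e+02] at -90,-37,87: [525.57558781 524.60432497 522.33193644] res 0.31239562250551717
w1 1 16 [-1.82002816e-02  6.20418594e+02] [622.05661958 621.09200466 618.83516975]
w1 -1 20 [-2.54752275e-02  5.21165785e+02] [523.45855528 522.10836822 518.94944001]
w4 1 29 [-2.81371009e-02  6.19864257e+02] [622.39659575 620.9053294  617.41632889]
w4 -1 28 [-2.67185623e-02  5.21788193e+02] [524.19286393 522.77678013 519.46367841]
```

Call:
send_rows --increments '[{"tx": 0.0, "ty": 0.0004, "tz": 0, "turn": -1.35, "claw": 0.0}, {"tx": 0.001, "ty": 0.0004, "tz": 0, "turn": -1.35, "claw": 0.0}, {"tx": 0.002, "ty": 0.0004, "tz": 0, "turn": -1.35, "claw": 0.0}, {"tx": 0.002, "ty": 0.0004, "tz": 0, "turn": -1.35, "claw": 0.0}]'

```text
time_s: 11.6
tool_pos: [572.4, -37.8, 73.1]
eef_rot: [-1.8, 1.569, -0.205]
ft_force: [-2.7, 1.5, 2.4]
opening: 0.159
```

Run:
```python
from h import *
go((571.9,-37.5,71),181.3)
eyes.capture('side')
go((571.9,-37.5,71),181.3)
```

```text
t 11.6 tcp [572.4 -37.8  73.1] jaw -178.59 q6 -0.19 q1 0.22 open 0.159 F [-2.7  1.5  2.4] | tx ty tz m [0.0021 0.0005 0.0004] turn 0.108137951691333 tilt [ 0.002 -0.    -1.   ]
t 11.65 tcp [572.4 -37.8  73.1] jaw -178.6 q6 -0.19 q1 0.22 open 0.158 F [-2.3  0.6  4.7] | tx ty tz m [0.0021 0.0005 0.0003] turn 0.10381856599030925 tilt [ 0.002 -0.    -1.   ]
```

Call:
send_rows --increments '[{"tx": -0.0005, "ty": 0, "tz": 0.007, "turn": 0, "claw": 0.0}, {"tx": -0.0005, "ty": 0, "tz": 0.014, "turn": 0, "claw": 0.0}, {"tx": -0.0005, "ty": 0, "tz": 0.021, "turn": 0, "claw": 0.0}, {"tx": -0.0005, "ty": 0, "tz": 0.028, "turn": 0, "claw": 0.0}, {"tx": -0.0005, "ty": 0, "tz": 0.035, "turn": 0, "claw": 0.0}]'

```text
time_s: 12.15
tool_pos: [571.9, -2.4, 73.1]
eef_rot: [-1.803, 1.569, -0.208]
ft_force: [0.1, -4.9, 5.7]
opening: 0.159
```

Run:
```python
from h import *
go((571.9,-2.5,71),181.3)
```

```text
t 12.15 tcp [571.9  -2.4  73.1] jaw -178.58 q6 -0.26 q1 0.28 open 0.159 F [ 0.1 -4.9  5.7] | tx ty tz m [ 0.0021  0.     -0.0001] turn 0.11756813617819262 tilt [ 0.002 -0.    -1.   ]
```

Call:
send_rows --increments '[{"tx": 0, "ty": 0, "tz": 0.008, "turn": 0, "claw": 0.0}, {"tx": 0, "ty": 0, "tz": 0.016, "turn": 0, "claw": 0.0}, {"tx": 0, "ty": 0, "tz": 0.024, "turn": 0, "claw": 0.0}, {"tx": 0, "ty": 0, "tz": 0.032, "turn": 0, "claw": 0.0}, {"tx": 0, "ty": 0, "tz": 0.04, "turn": 0, "claw": 0.0}, {"tx": 0, "ty": 0, "tz": 0.048, "turn": 0, "claw": 0.0}]'

```text
time_s: 12.75
tool_pos: [570.5, 45.2, 73.1]
eef_rot: [-2.192, 1.569, -0.597]
ft_force: [0.5, -5.5, 6.8]
opening: 0.162
```

Run:
```python
from h import *
go((570.9,45.5,71),181.3)
```

```text
t 12.75 tcp [570.5  45.2  73.1] jaw -178.59 q6 -0.34 q1 0.36 open 0.162 F [ 0.5 -5.5  6.8] | tx ty tz m [ 0.0021 -0.0004  0.0002] turn 0.10810797676560924 tilt [ 0.001 -0.001 -1.   ]
```

Call:
send_rows --increments '[{"tx": 0, "ty": 0, "tz": 0.007, "turn": 0, "claw": 0.0}, {"tx": 0, "ty": 0, "tz": 0.014, "turn": 0, "claw": 0.0}, {"tx": 0, "ty": 0, "tz": 0.021, "turn": 0, "claw": 0.0}, {"tx": 0, "ty": 0, "tz": 0.028, "turn": 0, "claw": 0.0}, {"tx": 0, "ty": 0, "tz": 0.034, "turn": 0, "claw": 0.0}, {"tx": 0, "ty": 0, "tz": 0.034, "turn": 0, "claw": 0.0}]'

```text
time_s: 13.35
tool_pos: [569.8, 80.7, 73.1]
eef_rot: [-1.218, 1.568, 0.378]
ft_force: [0.6, 0.6, 6.5]
opening: 0.16
```

Run:
```python
from h import *
go((570.2,87.5,71),181.3)
```

```text
t 13.35 tcp [569.8  80.7  73.1] jaw -178.56 q6 -0.4 q1 0.42 open 0.16 F [0.6 0.6 6.5] | tx ty tz m [ 0.0021 -0.0006  0.0068] turn 0.13888960454357857 tilt [ 0.002  0.001 -1.   ]
```

Call:
send_rows --increments '[{"tx": 0, "ty": 0, "tz": 0.0015, "turn": 0, "claw": 0.0}, {"tx": 0, "ty": 0, "tz": 0.003, "turn": 0, "claw": 0.0}, {"tx": 0, "ty": 0, "tz": 0.003, "turn": 0, "claw": 0.0}]'

```text
time_s: 13.65
tool_pos: [569.9, 83.8, 73.1]
eef_rot: [-1.1, 1.568, 0.496]
ft_force: [-0.8, 0.6, 5.7]
opening: 0.155
```

Run:
```python
from h import *
go((570.2,87.5,71),181.3)
```

```text
t 13.65 tcp [569.9  83.8  73.1] jaw -178.57 q6 -0.4 q1 0.43 open 0.155 F [-0.8  0.6  5.7] | tx ty tz m [ 0.0021 -0.0004  0.0037] turn 0.12745888285405726 tilt [ 0.003  0.001 -1.   ]
```

Call:
send_rows --increments '[{"tx": 0, "ty": 0, "tz": 0.0015, "turn": 0, "claw": 0.0}, {"tx": 0, "ty": 0, "tz": 0.003, "turn": 0, "claw": 0.0}, {"tx": 0, "ty": 0, "tz": 0.003, "turn": 0, "claw": 0.0}]'

```text
time_s: 13.95
tool_pos: [569.6, 85.8, 73.1]
eef_rot: [-1.548, 1.569, 0.047]
ft_force: [-0.4, -2.7, 5.5]
opening: 0.158
```

Run:
```python
from h import *
go((570.2,87.5,71),181.3)
snap('wrist','w5')
```

```text
t 13.95 tcp [569.6  85.8  73.1] jaw -178.57 q6 -0.41 q1 0.43 open 0.158 F [-0.4 -2.7  5.5] | tx ty tz m [ 0.0021 -0.0006  0.0017] turn 0.12859447144734304 tilt [ 0.002  0.    -1.   ]
```

Call:
send_rows --increments '[{"tx": 0, "ty": 0, "tz": 0.0015, "turn": 0, "claw": 0.0}, {"tx": 0, "ty": 0, "tz": 0.003, "turn": 0, "claw": 0.0}, {"tx": 0, "ty": 0, "tz": 0.003, "turn": 0, "claw": 0.0}]'

```text
time_s: 14.3
tool_pos: [569.3, 87.4, 73.1]
eef_rot: [-2.72, 1.569, -1.125]
ft_force: [1.2, -7.2, 5.6]
opening: 0.158
```

Run:
```python
from h import *
go((570.2,87.5,71),181.3)
snap('wrist','w6')
```

```text
t 14.3 tcp [569.3  87.4  73.1] jaw -178.59 q6 -0.41 q1 0.43 open 0.158 F [ 1.2 -7.2  5.6] | tx ty tz m [ 0.0021 -0.0009  0.0001] turn 0.10775521417878053 tilt [ 0.001 -0.002 -1.   ]
```

Call:
send_rows --increments '[{"tx": 0, "ty": 0, "tz": 0.0015, "turn": 0, "claw": 0.0}, {"tx": 0, "ty": 0, "tz": 0.003, "turn": 0, "claw": 0.0}, {"tx": 0, "ty": 0, "tz": 0.0045, "turn": 0, "claw": 0.0}, {"tx": 0, "ty": 0, "tz": 0.0045, "turn": 0, "claw": 0.0}]'

```text
time_s: 14.75
tool_pos: [569.1, 87.7, 73.4]
eef_rot: [2.985, 1.563, -1.703]
ft_force: [4.6, -22.1, 7.7]
opening: 0.158
```

Run:
```python
from h import *
go((570.2,87.5,71),181.3)
snap('wrist','w7')
```

```text
t 14.75 tcp [569.1  87.7  73.4] jaw -178.62 q6 -0.42 q1 0.44 open 0.158 F [  4.6 -22.1   7.7] | tx ty tz m [ 0.0024 -0.0011 -0.0002] turn 0.08438686552187846 tilt [-0.001 -0.008 -1.   ]
```

Call:
send_rows --increments '[{"tx": 0, "ty": 0, "tz": -0.005, "turn": 0, "claw": 0.0}, {"tx": 0, "ty": 0, "tz": -0.005, "turn": 0, "claw": 0.035}, {"tx": 0, "ty": 0, "tz": -0.005, "turn": 0, "claw": 0.035}, {"tx": 0, "ty": 0, "tz": -0.005, "turn": 0, "claw": 0.035}, {"tx": -0.03, "ty": 0, "tz": -0.005, "turn": 0, "claw": 0.035}, {"tx": -0.08, "ty": 0, "tz": -0.005, "turn": 0, "claw": 0.035}, {"tx": -0.13, "ty": 0, "tz": -0.03, "turn": 0, "claw": 0.035}, {"tx": -0.17, "ty": 0, "tz": -0.065, "turn": 0, "claw": 0.035}, {"tx": -0.17, "ty": 0, "tz": -0.065, "turn": 0, "claw": 0.035}, {"tx": -0.17, "ty": 0, "tz": -0.065, "turn": 0, "claw": 0.035}]'

```text
time_s: 15.8
tool_pos: [570.7, 27.7, 243.4]
eef_rot: [-1.114, 1.567, 0.479]
ft_force: [0.5, 0.5, -1.2]
opening: 0.404
```

Run:
```python
from h import *
go((570.2,20,240),181.3)
f=lambda c:((c[0]+.5)/3+124.5,(c[1]+.5)/3+174.5)
a=at('t0',f((262,50)),130);b=at('t0',f((223,104)),130);print('wings',a,b,(a+b)/2,np.linalg.norm(a-b),np.degrees(np.arctan2(*(a-b)[1::-1])))
snap('wrist','w8');snap('top','t8')
w=cv2.imread('pics/w8.png')[60:290,150:400]; t=cv2.imread('pics/t8.png')[170:235,180:300]
cv2.imwrite('pics/c8.png',np.hstack([cv2.resize(w,(500,460),interpolation=cv2.INTER_CUBIC)]))
cv2.imwrite('pics/c8t.png',cv2.resize(t,None,fx=5,fy=5,interpolation=cv2.INTER_CUBIC))
```

```text
t 15.8 tcp [570.7  27.7 243.4] jaw -178.7 q6 -0.31 q1 0.33 open 0.404 F [ 0.5  0.5 -1.2] | tx ty tz m [ 0.0034  0.0007 -0.0077] turn -0.0016744773553227787 tilt [ 0.003  0.002 -1.   ]
wings [593.7 146.1 130. ] [533.8 185.9 130. ] [563.75 166.   130.  ] 71.91696600941958 -33.60168228253204
```

View pics/c8.png

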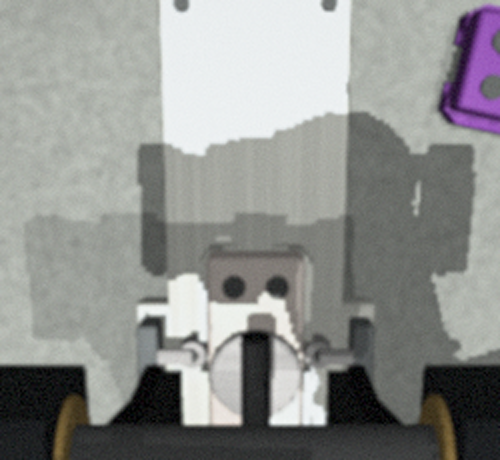

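Run:
```python
from h import *
f=lambda x,y:((x+.5)/2+149.5,(y+.5)/2+59.5)
for z in (40,50): print('mod end',z,at('w8',f(255,250),z),at('w8',f(207,256),z),at('w8',f(308,256),z))
print('detents',at('w8',f(197,355),37),at('w8',f(318,355),37),'drum edges',at('w8',f(208,378),65),at('w8',f(304,378),65),'handle end',at('w8',f(256,333),95))
go((525,195,260),56.4)
```

```text
mod end 40 [570.3  25.8  40. ] [595.2  29.5  40. ] [542.6  28.3  40. ]
mod end 50 [570.3  23.9  50. ] [594.6  27.5  50. ] [543.4  26.4  50. ]
detents [600.6  85.1  37. ] [534.6  83.6  37. ] drum edges [592.8  87.6  65. ] [544.   86.5  65. ] handle end [569.1  53.8  95. ]
t 15.9 tcp [569.3  28.3 240.3] jaw -178.63 q6 -0.31 q1 0.33 open 0.402 F [ 0.3 -0.3 -0.5] | tx ty tz m [-0.0195  0.0404  0.1678] turn -55.031936665001695 tilt [-0.003  0.    -1.   ]
```

View pics/c8t.png

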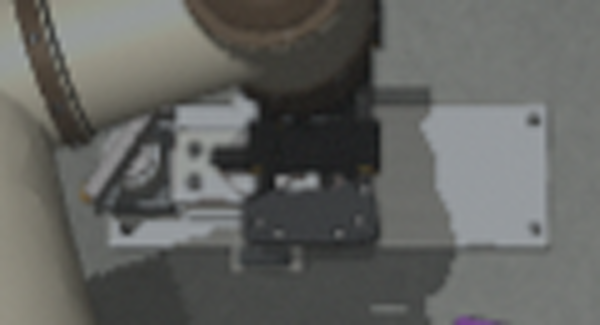

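Module sits between the detents, its far end against the post base. Now look at the wing nut.

Call:
send_rows --increments '[{"tx": -0.02, "ty": 0.04, "tz": 0.168, "turn": -55, "claw": 0.04}, {"tx": -0.02, "ty": 0.04, "tz": 0.168, "turn": -55, "claw": 0.04}, {"tx": -0.02, "ty": 0.04, "tz": 0.168, "turn": -55, "claw": 0.04}, {"tx": -0.02, "ty": 0.04, "tz": 0.168, "turn": -55, "claw": 0.04}, {"tx": -0.02, "ty": 0.04, "tz": 0.168, "turn": -55, "claw": 0.04}, {"tx": -0.02, "ty": 0.04, "tz": 0.168, "turn": -55, "claw": 0.04}, {"tx": -0.02, "ty": 0.04, "tz": 0.168, "turn": -55, "claw": 0.04}, {"tx": -0.02, "ty": 0.04, "tz": 0.168, "turn": -55, "claw": 0.04}, {"tx": -0.02, "ty": 0.04, "tz": 0.168, "turn": -55, "claw": 0.04}]'

```text
time_s: 16.8
tool_pos: [525.5, 195.1, 260.4]
eef_rot: [1.118, 1.568, -2.611]
ft_force: [-0.8, 0.7, 0.1]
opening: 0.459
```

Run:
```python
from h import *
go((525,195,260),56.4)
snap('wrist','w9')
im=cv2.imread('pics/w9.png')
cv2.imwrite('pics/c9.png',cv2.resize(im[40:260,160:400],None,fx=2.5,fy=2.5,interpolation=cv2.INTER_CUBIC))
```

```text
t 16.8 tcp [525.5 195.1 260.4] jaw -123.66 q6 0.34 q1 0.64 open 0.459 F [-0.8  0.7  0.1] | tx ty tz m [0.0004 0.0004 0.0004] turn -0.05818060185151808 tilt [-0.003 -0.002 -1.   ]
```

View pics/c9.png

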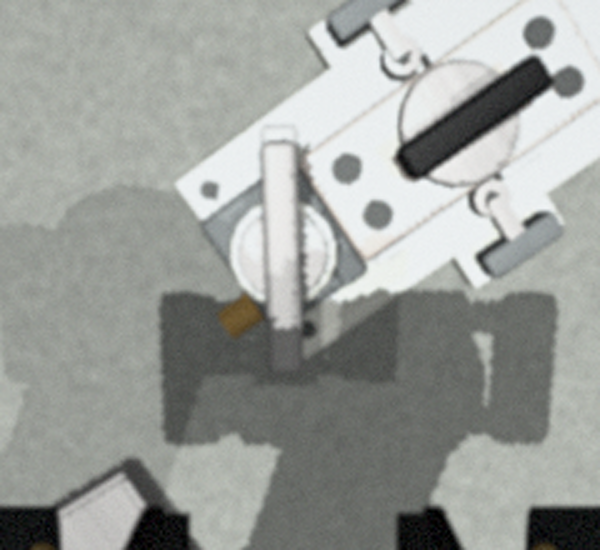

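The bar runs from crop (280,141) to (286,369), nearly along the finger plane, with the keeper at its upper end. Both rollers sit in the module's side notches at (402,62) and (490,195).

Run:
```python
from h import *
f=lambda x,y:((x+.5)/2.5+159.5,(y+.5)/2.5+39.5)
a=at('w9',f(280,142),130);b=at('w9',f(286,369),130);print('wings',a,b,(a+b)/2,np.linalg.norm(a-b),np.degrees(np.arctan2(*(a-b)[1::-1])))
m=((a+b)/2)[:2]
go((*m,140),np.degrees(np.arctan2(*(a-b)[1::-1]))+90)
```

```text
wings [597.8 150.1 130. ] [536.4 189.  130. ] [567.1  169.55 130.  ] 72.6854180699265 -32.35632278022224
t 16.85 tcp [525.7 194.9 260.8] jaw -123.67 q6 0.34 q1 0.64 open 0.461 F [-0.1 -0.6  0.1] | tx ty tz m [ 0.1207 -0.0021 -0.0486] turn -1.3092378052922413 tilt [-0.002 -0.001 -1.   ]
```

Call:
send_rows --increments '[{"tx": 0.03, "ty": -0.003, "tz": -0.048, "turn": -1.3, "claw": 0.04}, {"tx": 0.07, "ty": -0.003, "tz": -0.048, "turn": -1.3, "claw": 0.04}, {"tx": 0.11, "ty": -0.003, "tz": -0.048, "turn": -1.3, "claw": 0.04}, {"tx": 0.14, "ty": -0.003, "tz": -0.048, "turn": -1.3, "claw": 0.04}, {"tx": 0.156, "ty": -0.003, "tz": -0.048, "turn": -1.3, "claw": 0.04}, {"tx": 0.156, "ty": -0.003, "tz": -0.048, "turn": -1.3, "claw": 0.04}, {"tx": 0.156, "ty": -0.003, "tz": -0.048, "turn": -1.3, "claw": 0.0}, {"tx": 0.156, "ty": -0.003, "tz": -0.048, "turn": -1.3, "claw": 0.0}, {"tx": 0.156, "ty": -0.003, "tz": -0.048, "turn": -1.3, "claw": 0.0}, {"tx": 0.156, "ty": -0.003, "tz": -0.048, "turn": -1.3, "claw": 0.0}]'

```text
time_s: 17.85
tool_pos: [568.3, 170.9, 107.3]
eef_rot: [-2.025, 1.569, 0.552]
ft_force: [0.4, 0.2, -0.1]
opening: 0.182
```

Run:
```python
from h import *
go((567.1,171,104),1.3)
print(sensors.observe()['wrist_torque'])
```

```text
t 17.85 tcp [568.3 170.9 107.3] jaw -122.33 q6 0.44 q1 0.56 open 0.182 F [ 0.4  0.2 -0.1] | tx ty tz m [0.0033 0.0006 0.0011] turn 56.36614002157265 tilt [ 0.002  0.001 -1.   ]
[-0.07471444  0.128009   -0.02321523]
```

Call:
send_rows --increments '[{"tx": 0, "ty": 0, "tz": 0, "turn": 0, "claw": 0}, {"tx": 0, "ty": 0, "tz": 0, "turn": 0, "claw": 0}, {"tx": 0, "ty": 0, "tz": 0, "turn": 6, "claw": 0}, {"tx": 0, "ty": 0, "tz": 0, "turn": 13, "claw": 0}, {"tx": 0, "ty": 0, "tz": 0, "turn": 20, "claw": 0}, {"tx": 0, "ty": 0, "tz": 0, "turn": 27, "claw": 0}, {"tx": 0, "ty": 0, "tz": 0, "turn": 34, "claw": 0}, {"tx": 0, "ty": 0, "tz": 0, "turn": 41, "claw": 0}, {"tx": 0, "ty": 0, "tz": 0, "turn": 47, "claw": 0}, {"tx": 0, "ty": 0, "tz": 0, "turn": 47, "claw": 0}]'

```text
time_s: 18.85
tool_pos: [567.7, 170.4, 107.0]
eef_rot: [2.716, 1.57, -1.81]
ft_force: [-1.5, -0.6, 6.1]
opening: 0.137
```

Run:
```python
from h import *
go((567.1,171,104),1.3)
print(sensors.observe()['wrist_torque'])
```

```text
t 18.85 tcp [567.7 170.4 107. ] jaw -169.37 q6 -0.38 q1 0.56 open 0.137 F [-1.5 -0.6  6.1] | tx ty tz m [0.003  0.0004 0.0007] turn 9.332579246030946 tilt [-0. -0. -1.]
[-0.18566752  0.85525562 -0.10062937]
```

Call:
send_rows --increments '[{"tx": 0, "ty": 0, "tz": 0, "turn": 4, "claw": 0}, {"tx": 0, "ty": 0, "tz": 0, "turn": 8, "claw": 0}, {"tx": 0, "ty": 0, "tz": 0, "turn": 11, "claw": 0}, {"tx": 0, "ty": 0, "tz": 0, "turn": 11, "claw": 0}]'

```text
time_s: 19.25
tool_pos: [567.6, 170.4, 107.0]
eef_rot: [2.987, 1.57, -1.729]
ft_force: [-2.4, -0.5, 5.2]
opening: 0.138
```

Run:
```python
from h import *
go((567.1,171,104),1.3)
print(sensors.observe()['wrist_torque'])
```

```text
t 19.25 tcp [567.6 170.4 107. ] jaw 179.84 q6 -0.57 q1 0.56 open 0.138 F [-2.4 -0.5  5.2] | tx ty tz m [0.003  0.0005 0.0006] turn -1.4648436493347674 tilt [-0.    -0.001 -1.   ]
[-0.14446477  0.94163458  0.48001258]
```

Call:
send_rows --increments '[{"tx": 0, "ty": 0, "tz": 0, "turn": 2, "claw": 0}, {"tx": 0, "ty": 0, "tz": 0, "turn": 4, "claw": 0}, {"tx": 0, "ty": 0, "tz": 0, "turn": 4, "claw": 0}]'

```text
time_s: 19.55
tool_pos: [567.6, 170.1, 107.0]
eef_rot: [3.031, 1.569, -1.752]
ft_force: [-2.6, -1.3, 5.3]
opening: 0.148
```

Run:
```python
from h import *
go((567.1,171,104),1.3)
print(sensors.observe()['wrist_torque'])
```

```text
t 19.55 tcp [567.6 170.1 107. ] jaw 175.93 q6 -0.64 q1 0.56 open 0.148 F [-2.6 -1.3  5.3] | tx ty tz m [0.003  0.0005 0.0008] turn -5.371948402665367 tilt [-0.    -0.001 -1.   ]
[-0.37294782  0.90422342  0.81278101]
```

Torque is rising and the pads are being spread, so the nut is at its stop. Release, lift and look.

Call:
send_rows --increments '[{"tx": 0, "ty": 0, "tz": 0, "turn": -4, "claw": 0.0}, {"tx": 0, "ty": 0, "tz": 0, "turn": -4, "claw": 0.04}, {"tx": 0, "ty": 0, "tz": 0, "turn": -4, "claw": 0.04}, {"tx": 0, "ty": 0, "tz": 0, "turn": -4, "claw": 0.04}, {"tx": -0.03, "ty": 0, "tz": 0, "turn": -4, "claw": 0.04}, {"tx": -0.08, "ty": 0, "tz": 0, "turn": -4, "claw": 0.04}, {"tx": -0.13, "ty": 0, "tz": 0.03, "turn": -4, "claw": 0.04}, {"tx": -0.17, "ty": 0, "tz": 0.06, "turn": -4, "claw": 0.04}, {"tx": -0.17, "ty": 0, "tz": 0.06, "turn": -4, "claw": 0.04}, {"tx": -0.17, "ty": 0, "tz": 0.06, "turn": -4, "claw": 0.04}]'

```text
time_s: 20.55
tool_pos: [572.8, 231.7, 277.3]
eef_rot: [-0.846, 1.567, 0.72]
ft_force: [-0.9, -0.1, -1.1]
opening: 0.46
```

Run:
```python
from h import *
go((567.1,171,104),1.3)
snap('wrist','w10')
im=cv2.imread('pics/w10.png')
cv2.imwrite('pics/c10.png',cv2.resize(im[40:260,160:400],None,fx=2.5,fy=2.5,interpolation=cv2.INTER_CUBIC))
```

```text
t 20.55 tcp [572.8 231.7 277.3] jaw 179.73 q6 -0.65 q1 0.65 open 0.46 F [-0.9 -0.1 -1.1] | tx ty tz m [ 0.1732  0.0059 -0.0611] turn -1.5662750012043318 tilt [ 0.003  0.002 -1.   ]
```

View pics/c10.png

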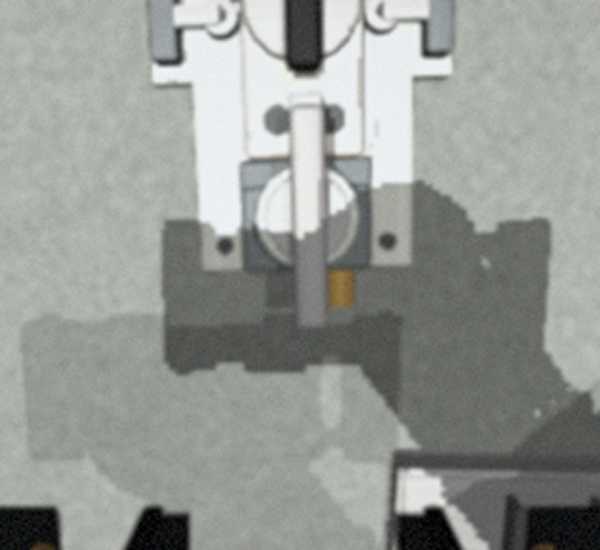

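The bar now lies along the rail, from (307,95) to (311,325), with its keeper end over the module. Check the nut angle and the cover by numbers.

Run:
```python
from h import *
f=lambda x,y:((x+.5)/2.5+159.5,(y+.5)/2.5+39.5)
a=at('w10',f(307,97),130);b=at('w10',f(311.5,324),130);print('wings',a,b,np.degrees(np.arctan2(*(a-b)[1::-1])))
l=at('w10',f(196,100),15);l2=at('w10',f(204,262),15);r=at('w10',f(413,100),15);r2=at('w10',f(412,262),15);print('plate',l,l2,r,r2,np.degrees(np.arctan2(*((l+r)-(l2+r2))[1::-1])))
print('module end / stop', at('w10',f(305,157),45),'rollers',at('w10',f(222,15),37),at('w10',f(381,13),37))
snap('top','t11');snap('side','s11')
for n in('t4x',):pass
g0=cv2.imread('pics/t0.png').astype(int)
for k in ('t8','t11'):
    g=cv2.imread(f'pics/{k}.png').astype(int); m=(abs(g-g0).max(2)>25)[214:268,132:175]; print(k,'changed px',m.sum(),m.size)
s0=cv2.imread('pics/s0.png').astype(int); s=cv2.imread('pics/s11.png').astype(int)
u=[proj('s11',(x,y,z)) for x,y,z in((440,359,65),(440,315,28),(440,404,28))];print('cover proj side',u)
for p in u[:1]:
    x,y=p.astype(int); print('s0',s0[y-14:y+16:4,x-12:x+13:3].mean(2).round().astype(int).tolist()); print('s11',s[y-14:y+16:4,x-12:x+13:3].mean(2).round().astype(int).tolist())
```

```text
wings [567.3 130.6 130. ] [565.9 205.8 130. ] -88.9334464625271
plate [616. 120.  15.] [614.3 192.7  15. ] [517.8 120.5  15. ] [516.5 193.2  15. ] -88.81799894504827
module end / stop [567.1 146.5  45. ] rollers [601.8  87.9  37. ] [534.8  87.5  37. ]
t8 changed px 839 2322
t11 changed px 1263 2322
cover proj side [array([220.6, 159. ]), array([223.3, 172. ]), array([219.6, 161.7])]
s0 [[202, 191, 176, 198, 202, 203, 206, 210, 208], [206, 205, 202, 206, 208, 207, 207, 206, 202], [209, 208, 203, 205, 205, 207, 200, 197, 191], [210, 208, 207, 201, 196, 191, 189, 184, 180], [202, 201, 195, 189, 185, 181, 177, 172, 168], [192, 190, 184, 178, 171, 170, 162, 155, 150], [178, 171, 167, 163, 155, 147, 147, 138, 131], [165, 156, 156, 149, 141, 134, 128, 117, 111]]
s11 [[141, 144, 140, 141, 138, 138, 142, 139, 139], [144, 140, 145, 140, 137, 139, 141, 141, 144], [142, 140, 142, 138, 143, 139, 140, 141, 141], [141, 145, 146, 148, 81, 131, 139, 108, 98], [83, 86, 86, 88, 61, 74, 93, 80, 95], [110, 150, 137, 60, 58, 62, 89, 144, 137], [163, 157, 119, 56, 52, 60, 60, 115, 139], [107, 98, 97, 68, 62, 71, 70, 74, 104]]
```

Nut is parallel to the plate within 0.1° (≈1.57 rad). Clear the arm away for a proper check of the cover.

Call:
send_rows --increments '[{"tx": -0.03, "ty": 0.0, "tz": -0.4, "turn": 0, "claw": 0.04}, {"tx": -0.03, "ty": 0.0, "tz": -0.4, "turn": 0, "claw": 0.04}, {"tx": -0.03, "ty": 0.0, "tz": -0.4, "turn": 0, "claw": 0.04}, {"tx": -0.03, "ty": 0.0, "tz": -0.4, "turn": 0, "claw": 0.04}, {"tx": -0.03, "ty": 0.0, "tz": -0.4, "turn": 0, "claw": 0.04}, {"tx": -0.03, "ty": 0.0, "tz": -0.4, "turn": 0, "claw": 0.04}, {"tx": -0.03, "ty": 0.0, "tz": -0.4, "turn": 0, "claw": 0.04}, {"tx": -0.03, "ty": 0.0, "tz": -0.4, "turn": 0, "claw": 0.04}, {"tx": -0.03, "ty": 0.0, "tz": -0.4, "turn": 0, "claw": 0.04}, {"tx": -0.03, "ty": 0.0, "tz": -0.4, "turn": 0, "claw": 0.04}, {"tx": -0.03, "ty": 0.0, "tz": -0.4, "turn": 0, "claw": 0.04}]'

```text
time_s: 21.8
tool_pos: [569.5, -169.3, 304.8]
eef_rot: [1.373, 1.568, 2.937]
ft_force: [-0.6, 0.4, 1.1]
opening: 0.465
```

Run:
```python
from h import *
snap('top','t12')
g0=cv2.imread('pics/t0.png').astype(int);g=cv2.imread('pics/t12.png').astype(int)
m=(abs(g-g0).max(2)>25).astype(np.uint8)[205:275,125:182]
n,l,st,c=cv2.connectedComponentsWithStats(m)
for i in range(1,n):
    if st[i,4]>30: print(st[i],(c[i]+[125,205]).round(1),at('t12',c[i]+[125,205],28))
print('box px', [at('t12',(125+st[i][0]+dx,205+st[i][1]+dy),28).tolist() for i in [1+st[1:,4].argmax()] for dx,dy in((0,0),(st[i][2],st[i][3]))])
for k,(x,y,w) in dict(flow=(369,231,20),jar=(138,173,14),cup=(330,154,14)).items():
    print(k,(abs(g-g0).max(2)>25)[y-w:y+w,x-w:x+w].mean().round(2))
go((567,-168,300),0)
```

```text
[ 15  27  28  17 409] [153.6 239.9] [441.  357.5  28. ]
box px [[467.2, 407.0, 28.0], [411.0, 305.4, 28.0]]
flow 0.0
jar 0.0
cup 0.51
t 21.85 tcp [ 569.7 -168.8  305.2] jaw 179.72 q6 0.01 q1 -0.02 open 0.459 F [-0.5  0.1  0.6] | tx ty tz m [0.0052 0.0027 0.0007] turn -0.2777635935624403 tilt [-0.002  0.    -1.   ]
```

Run:
```python
from h import *
g0=cv2.imread('pics/t0.png').astype(int)
for k in('t8','t11'): print(k,(abs(cv2.imread(f'pics/{k}.png').astype(int)-g0).max(2)>25)[140:168,316:344].mean().round(2))
print('s11',(abs(cv2.imread('pics/s11.png').astype(int)-cv2.imread('pics/s0.png'))>25)[225:255,338:360].mean().round(2))
print(ticket.sign_off())
```

```text
t8 0.0
t11 0.0
s11 0.0
the job is handed in; nothing more can be done
None
```

The vaporiser is docked and locked, and I handed the job in at about 22 s of the 72 s allowed. Sign-off reports no verdict.

- **Cover:** I lifted it off the rail and left it in the tray. My last measurement puts it at (441, 357.5) mm, within 2 mm of my estimate of the tray's centre.
- **Vaporiser:** I set it on the bare plate, turned 1.35° to match the dock, and slid it on until it hit the stop at 22 N. Close views show both rollers in the side notches. The measured end and roller positions agree with fully home to about 1–2 mm, though earlier readings of the rollers were 2–3 mm off because they were coarse.
- **Wing nut:** It was already partly turned at the start, at about 0.6 rad. I turned it clockwise until the torque rose and the pads began to slip. Its bar then measured parallel to the plate within about 0.1°, so about 1.57 rad.
- **Things to leave alone:** The flowmeter and jar areas look unchanged in the final top view. The cup area differed there, which I put down to the arm or its shadow over it. It was unchanged in the previous top and side pictures, and the arm never came near it.
- **At hand-in:** The gripper was open at about 305 mm height, clear of everything.

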